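# Put the column-change kit back in its foam tray

## Robot

A 6-joint arm with a two-finger parallel gripper is mounted at the origin on a cart in front of the work surface, level with it; the furniture and walls round the work are solid. World frame = base frame: x ahead of the robot, y to its left, z up, the work surface at z = 0. Lengths are in mm, angles in rad, forces in N, time in s.
With the tool pointing down it reaches from about 350 to 975 mm from the base axis. Payload 7.1 kg.
Tool frame: the origin (TCP) lies on the front face of the gripper's body, between the roots of the fingers; the fingertips stand 80 mm ahead of it and the grasp point (between the pads) lies 61 mm ahead of it (env.tips_ahead is the distance from the TCP to the fingertips, in mm); z points along the fingers, y is the line along which they close (so a half turn about z gives the same grasp; the last joint's range is limited). The gripper opens to 88 mm and grips with 3 to 60 N. Pads are 20 mm wide; open, the fingers measure 115 mm over their backs; the gripper's body (75 mm by 178 mm) begins 61 mm behind the grasp point.
Start: joints at [1.159, 0.423, 1.63, -0, 1.089, -0.019], TCP at [239.203, 577.397, 302.675] pointing down, gripper open.
Joint ranges: [-3, 3], [-0.9, 2.11], [0.09, 2.58], [-1.31, 4.45], [0.11, 2.69], [-2.54, 2.54]. Speed limits (rad/s): [2.39, 2.39, 3.01, 3.14, 3.14, 3.14].

## Interface

Orientations are given as a unit quaternion [x, y, z, w].
In Python, from station import env, set_gripper, viewer, workorder gives the robot as it stands. Calls block until the motion is done:
- env.reach(position, orientation): joint-space move of the TCP to a pose.
- env.move_l(position, rot=None, rate=150, f_stop=None): straight line of the TCP; rot=None keeps the orientation; rate is the mean speed in mm/s. With f_stop (N) it stops when the force on the tool has changed by that much, and returns True; else False.
- env.move_joints(angles): joint-space move.
- set_gripper(opening): finger opening in mm; the grip force is fixed at half the most; returns when the fingers have stopped.
- env.hold(seconds).
- env.ik(position, orientation): joint angles nearest the present ones, or None.
- env.read_state(): the state.
- viewer.camera(name): name is "scene" or "side" or "wrist"; returns the picture (480x640x3 uint8, blue, green, red); there is no depth.
- viewer.camera_params(name): a dict with "fx", "fy", "cx", "cy" (pixels), "pose" (4x4, takes a point from camera to world coordinates); the wrist camera has in their place "tool_from_camera" (4x4, takes a point from camera to tool coordinates, whose origin is the TCP and whose axes are the flange's). Camera axes: x right, y up, looking along -z (the intrinsics and any distortion apply to the point x, -y, -z); pixel columns grow to the right and rows downward; lengths in mm; the calibration is good to about 2 mm. A picture is of the moment at which its call begins: read the wrist's pose just before it. camera_params takes no time and is no camera call.
A pose or a line that the arm cannot do raises env.IKError and nothing moves.
- workorder.sign_off(): hands the job in; it is judged then, once.
The state is a dict: "time_s": time; "qpos": joint angles; "dq": joint speeds; "tau": joint torques, N m; "tool_pos": TCP position; "orientation": TCP orientation; "force": force on the tool from outside, world axes, zero at the start; "wrist_torque": the same for the moment, N m; "width": finger opening in mm; "grip_force": force on a finger pad.
Only numpy, scipy, OpenCV 4.12 (cv2) and the standard library are available. Lean on these libraries where they do the work, as an engineer would, in place of code of your own. Each camera call takes 0.05 s, during which the arm holds its last target. There are 200 camera calls.

## Task

The column change is finished: put the kit back in its foam tray. Lay the steel column, the grooved clamp half, the roll of thread tape and the white-lidded jar of fittings each in the cut-out made for it, seated flat on the floor of the cut-out. Keep the jar upright all the time, and set every part down instead of dropping it.

Things in the scene. Friction and masses are not known exactly. Their poses are not given: they have to be found in the camera images.
- column_center (a point): Steel LC column, a straight rod 176 mm long lying on the table with its length along this frame's y; between the two end nuts (15 mm wide, 17 mm high, 59 to 77 mm either side of the middle) the tube is 9.6 mm thick, its middle 8.5 mm above what it lies on: grip it there. 0.08 to 0.15 kg. The point is its middle, half-way up. Either end may go either way.
- clamp_half_center (a point): Grooved clamp half: white-metal block 34 mm (x) x 75 mm (y) x 14 mm high with a groove along its length in the top face; grip the long sides (34 mm apart). The two flat blocks without a groove near it are not part of the kit. The point is its middle, half-way up. Either end may go either way.
- tape_roll_center (a point): Roll of white thread tape lying flat: ring of 48 mm outside diameter, 16 mm bore, 13 mm high. The point is its middle, half-way up.
- jar_center (a point): Clear round jar of fittings with a white screw lid, standing upright: 58 mm high, lid 45 mm diameter and 12 mm high at the top, body 44 mm. (The jar with the blue lid is another one.) The point is on its axis, half-way up (29 mm above its underside).
- column_cutout (a point): Fixed black foam insert in a metal tray, top 29 mm above the table; floor light blue. The cut-out for the column: slot 188 mm long (y), 9 mm deep, in the long insert, 24 mm wide (x) at both ends and 18 mm over the middle 104 mm; a 36 mm wide black finger channel, as deep, crosses its middle along x over the full width (81 mm). The point is the middle of the slot's floor, 20 mm above the table; z up.
- clamp_cutout (a point): Fixed black foam insert in a metal tray, top 29 mm above the table; floor light blue. The cut-out for the grooved clamp half: rectangle 83 mm (y) x 42 mm (x), 7 mm deep; a 36 mm wide black finger channel, as deep, crosses its middle along x over the full width (103 mm). The point is the middle of its floor, 22 mm above the table; z up.
- tape_cutout (a point): Fixed black foam insert in a metal tray, top 29 mm above the table; floor light blue. The cut-out for the tape roll: round, 56 mm diameter, 7 mm deep, with a 9 mm thick, 6 mm high hub at its centre; a 36 mm wide black finger channel, as deep, crosses its middle along x over the full width (103 mm). The point is the middle of its floor, 22 mm above the table; z up.
- jar_cutout (a point): Fixed black foam insert in a metal tray, top 29 mm above the table; floor light blue. The cut-out for the jar: round hole, 52 mm diameter, 18 mm deep, no channel. The point is the middle of its floor, 11 mm above the table; z up.
Mind the look-alikes: they are no part of the job. What is shaped like the part that bears tape_roll_center but purple or red is not meant.

How it is judged (in metres and radians):
At the end, for the whole second after the job is handed in: The column, grooved clamp half, tape roll and jar each lie in their own cut-out: middle within 8 mm sideways of the cut-out's middle, down on its floor to within 3 mm, level within 0.12 rad (jar upright), column and clamp half in line with their cut-outs within 0.15 rad; all at rest and let go (horizontal distance between column_center and column_cutout below 0.008 m and z of column_center in the frame of column_cutout below 0.0115 m and angle between each of column_center, clamp_half_center, tape_roll_center, jar_center's own z axis and vertical below 0.12 rad and linear speed of each of column, clamp_half, tape_roll, jar below 0.01 m/s and contact force between each of column, clamp_half, tape_roll, jar and the fingers below 0.05 N and angle between the y axis of column_center and the y axis of column_cutout, either way round below 0.15 rad and horizontal distance between clamp_half_center and clamp_cutout below 0.008 m and z of clamp_half_center in the frame of clamp_cutout below 0.01 m and angle between the y axis of clamp_half_center and the y axis of clamp_cutout, either way round below 0.15 rad and horizontal distance between tape_roll_center and tape_cutout below 0.008 m and z of tape_roll_center in the frame of tape_cutout below 0.0095 m and horizontal distance between jar_center and jar_cutout below 0.008 m and z of jar_center in the frame of jar_cutout below 0.032 m); the robot touches nothing.
It fails at once if the jar is tipped over by more than about 35 degrees (angle between jar_center's own z axis and vertical above 0.6 rad).
It fails at once if the column is dropped (falls freely at more than 0.7 m/s, a drop of over 25 mm) (linear speed of column above 0.7 m/s and contact force between column and the fingers below 0.05 N).
It fails at once if the clamp half is dropped (falls freely at more than 0.7 m/s, a drop of over 25 mm) (linear speed of clamp_half above 0.7 m/s and contact force between clamp_half and the fingers below 0.05 N).
It fails at once if the tape roll is dropped (falls freely at more than 0.7 m/s, a drop of over 25 mm) (linear speed of tape_roll above 0.7 m/s and contact force between tape_roll and the fingers below 0.05 N).
It fails at once if the jar is dropped (falls freely at more than 0.7 m/s, a drop of over 25 mm) (linear speed of jar above 0.7 m/s and contact force between jar and the fingers below 0.05 N).
It also fails if it takes over 104 s, if anything falls off the work surface, if the arm or the gripper's body presses on something with over 40 N, if the wrist force passes 120 N, or if a joint passes its speed limit or range.

## Working session

There is one attempt and no reset: what is moved stays moved. The work goes in short steps, each a Python script; the robot and the scene stay as the last script left them, time stands still between calls to the robot, and variables do not carry over. Pictures are saved under pics/ and viewed, at most 14 in all, crops included, and the job is handed in when it is done.

```bash
ls; mkdir -p pics; python3 - <<'E'
from station import env, viewer
import cv2, numpy as np
for n in ["scene","side","wrist"]:
    s=env.read_state()
    im=viewer.camera(n); cv2.imwrite(f"pics/a_{n}.png",im)
    p=viewer.camera_params(n); print(n,{k:(np.round(v,3).tolist()) for k,v in p.items()})
print(s["tool_pos"],s["orientation"],s["time_s"],s["width"])
E
```

```text
pics
scene {'fx': 577.146, 'fy': 577.146, 'cx': 309.837, 'cy': 240.635, 'pose': [[0.882, 0.252, -0.399, -94.63], [-0.472, 0.504, -0.724, -1046.976], [0.019, 0.826, 0.563, 849.368], [0.0, 0.0, 0.0, 1.0]]}
side {'fx': 466.55, 'fy': 466.55, 'cx': 315.558, 'cy': 241.757, 'pose': [[-0.996, 0.068, -0.058, 415.923], [-0.088, -0.629, 0.773, 774.522], [0.016, 0.775, 0.632, 691.692], [0.0, 0.0, 0.0, 1.0]]}
wrist {'fx': 427.782, 'fy': 427.782, 'cx': 319.615, 'cy': 238.856, 'tool_from_camera': [[-0.0, 0.967, 0.256, 70.521], [1.0, 0.0, 0.0, -1.167], [0.0, 0.256, -0.967, -82.278], [0.0, 0.0, 0.0, 1.0]]}
[239.06633089 577.03277127 301.97475651] [ 1.95137762e-01  9.80775586e-01 -6.95436321e-04 -1.42826521e-04] 0.1 87.99094530010818
```

View pics/a_scene.png

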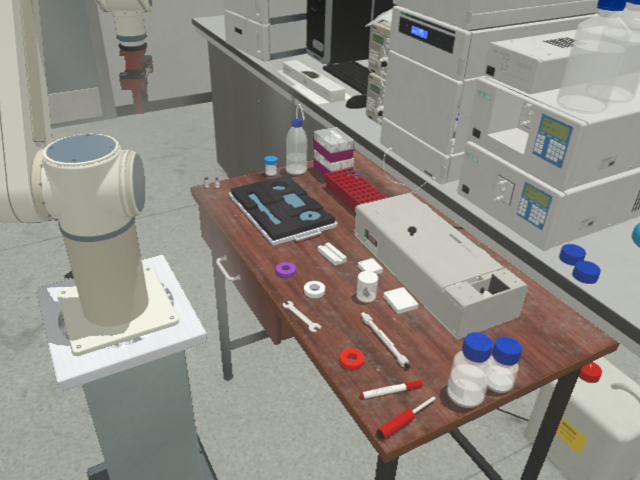

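View pics/a_side.png

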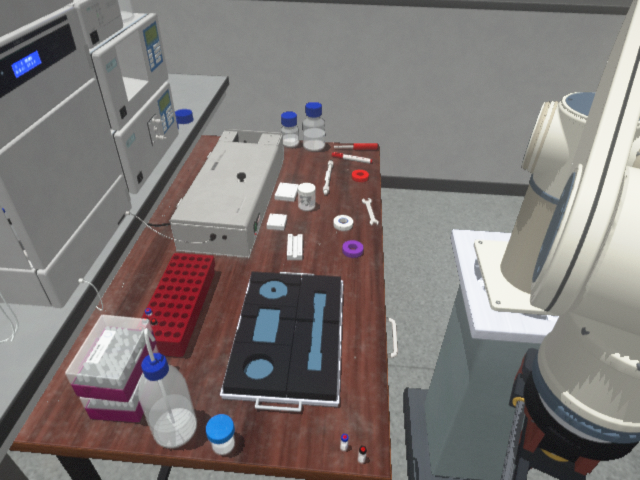

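View pics/a_wrist.png

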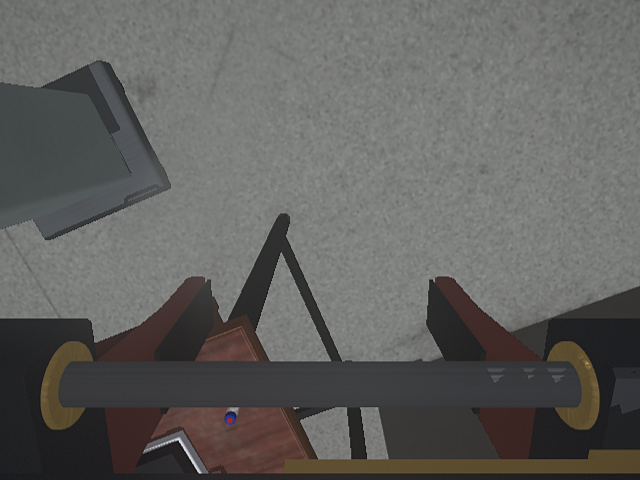

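The scene view shows the candidates:
- **White rings:** white (315,289), purple (286,270) and red (352,358). The white one is the tape.
- **Rod:** the column is at (385,340). The wrench at (301,316) and the pen and screwdriver are not parts of the kit.
- **White blocks:** the block at (331,253) looks grooved. The ones at (370,267) and (401,300) are plain.
- **Jar:** the white-lidded jar is at (367,288). The blue-lidded jar at (270,166) is the other one.

The tray is at (282,207). In the side view these are tape (343,222), column (328,177), clamp (294,246), jar (307,196), with the cut-outs at tape (272,290), clamp (267,325), jar (258,369) and column (318,332).

```bash
cat > h.py <<'E'
from station import env, set_gripper, viewer, workorder
import cv2, numpy as np, time
from scipy.spatial.transform import Rotation as R
def cam(n):
    """picture and camera pose"""
    s=env.read_state(); im=viewer.camera(n); p=viewer.camera_params(n)
    if n=="wrist":
        T=np.eye(4); T[:3,:3]=R.from_quat(s["orientation"]).as_matrix(); T[:3,3]=s["tool_pos"]
        p["pose"]=T@np.array(p["tool_from_camera"])
    p["pose"]=np.array(p["pose"]); return im,p
def ray(p,uv):
    d=np.array([(uv[0]-p["cx"])/p["fx"],-(uv[1]-p["cy"])/p["fy"],-1.])
    d=p["pose"][:3,:3]@d; return p["pose"][:3,3],d/np.linalg.norm(d)
def plane(p,uv,z):
    o,d=ray(p,uv); return o+d*(z-o[2])/d[2]
def tri(obs):
    """least-squares crossing of rays [(p,uv)..]; returns point, rms miss"""
    A=np.zeros((3,3)); b=np.zeros(3); L=[]
    for p,uv in obs:
        o,d=ray(p,uv); M=np.eye(3)-np.outer(d,d); A+=M; b+=M@o; L.append((M,o))
    x=np.linalg.solve(A,b); return x,np.sqrt(np.mean([np.sum((M@(x-o))**2) for M,o in L]))
def proj(p,X):
    c=np.linalg.inv(p["pose"])@np.append(X,1.); return np.array([p["cx"]+p["fx"]*c[0]/-c[2],p["cy"]-p["fy"]*c[1]/-c[2]])
def down(yaw):
    """tool pointing down, closing line (tool y) at angle yaw from world x"""
    y=np.array([np.cos(yaw),np.sin(yaw),0]); z=np.array([0,0,-1.]); x=np.cross(y,z)
    return R.from_matrix(np.column_stack([x,y,z])).as_quat()
E
python3 - <<'E'
from h import *
S=viewer.camera_params("scene");D=viewer.camera_params("side")
for p in(S,D): p["pose"]=np.array(p["pose"])
for n,a,b in [("tape",(315,289),(343,222)),("column",(385,340),(328,177)),("clamp",(331,253),(294,246)),("jar lid",(367,279),(307,187)),("tapecut",(311,215),(272,290)),("clampcut",(288,200),(267,325)),("jarcut",(279,188),(258,369)),("colcut",(265,207),(318,332))]:
    x,e=tri([(S,a),(D,b)]); print(n,x.round(),round(e,1))
for n,a in [("colA",(363,316)),("colB",(406,364)),("clA",(322,246)),("clB",(343,261))]: print(n,plane(S,a,8).round())
for n,a in [("cutA",(320,295)),("cutB",(316,367)),("insTL",(255,273)),("insTR",(342,277)),("BR",(339,400))]: print(n,plane(D,a,25).round())
E
python3 - <<'E'
import cv2
im=cv2.imread('pics/a_scene.png')[230:380,270:430]
cv2.imwrite('pics/crop1.png',cv2.resize(im,None,fx=4,fy=4,interpolation=cv2.INTER_CUBIC))
E
```

```text
tape [ 419. -145.    8.] 0.6
column [ 470. -356.    5.] 0.8
clamp [525. -38.   9.] 1.4
jar lid [ 513. -217.   55.] 1.6
tapecut [551. 121.  25.] 0.6
clampcut [538. 218.  28.] 7.1
jarcut [544. 305.  18.] 0.8
colcut [454. 216.  23.] 4.1
colA [ 468. -274.    8.]
colB [ 468. -433.    8.]
clA [519.  -1.   8.]
clB [533. -81.   8.]
cutA [454. 125.  25.]
cutB [447. 295.  25.]
insTL [593.  76.  25.]
insTR [412.  69.  25.]
BR [405. 354.  25.]
```

View pics/crop1.png

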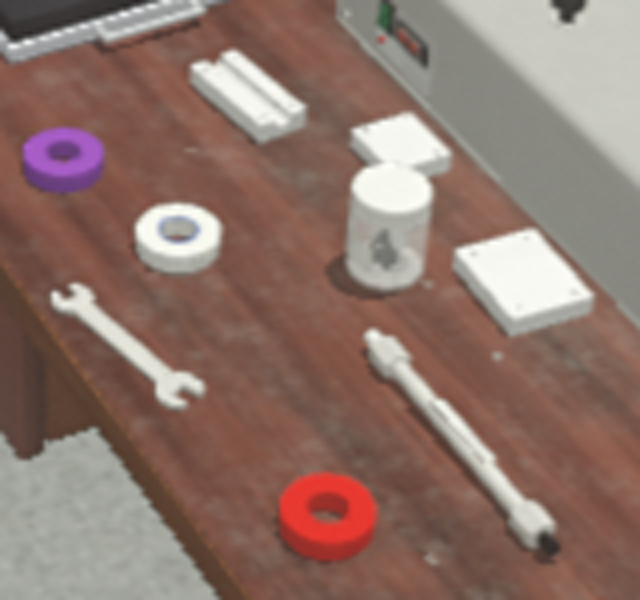

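The crop confirms them: grooved block at top (245,95), plain blocks (400,145) and (523,280), white ring (178,237), white-lidded jar (388,225), steel column from (385,345) to (535,530). Next I take wrist views of the tray and the parts.

```bash
python3 - <<'E'
from h import *
import pickle
D=viewer.camera_params("side");D["pose"]=np.array(D["pose"])
print("box corner",plane(D,(248,255),0).round(),plane(D,(256,200),0).round(), plane(D,(283,133),100).round())
V=[]
q=down(0)
for i,P in enumerate([(440,130,300),(560,130,300),(530,-120,300),(450,-120,300),(420,-380,300),(520,-380,300)]):
    env.reach(P,q); env.hold(.1)
    im,p=cam("wrist"); V.append((im,p)); cv2.imwrite(f"pics/w{i}.png",im)
    print(i,np.round(env.read_state()["tool_pos"]),env.read_state()["time_s"])
pickle.dump(V,open("V.pkl","wb"))
for n,ids in [("tray",(0,1)),("obj",(2,4))]:
    cv2.imwrite(f"pics/m_{n}.png",np.vstack([V[j][0][:300] for j in ids]))
E
```

```text
box corner [627.  -7.   0.] [ 650. -226.    0.] [ 603. -418.  100.]
0 [440. 131. 300.] 2.0833
1 [559. 130. 300.] 2.7833
2 [ 530. -119.  300.] 3.925
3 [ 451. -120.  300.] 4.4917
4 [ 421. -379.  300.] 5.6667
5 [ 519. -380.  300.] 6.3
```

View pics/m_tray.png

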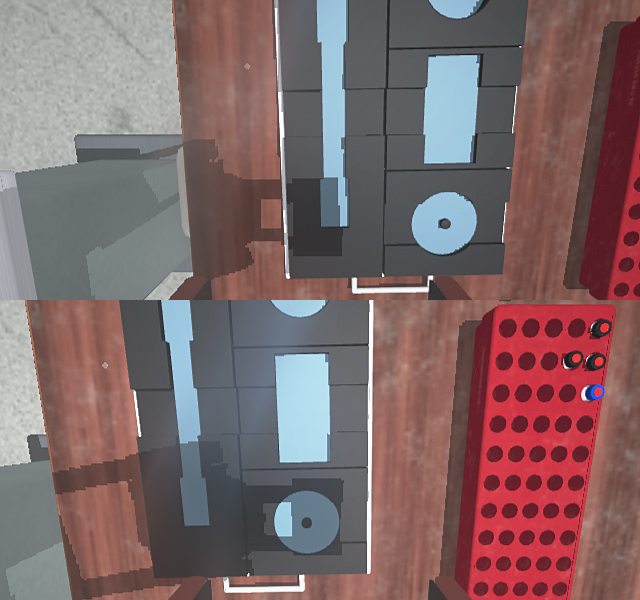

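View pics/m_obj.png

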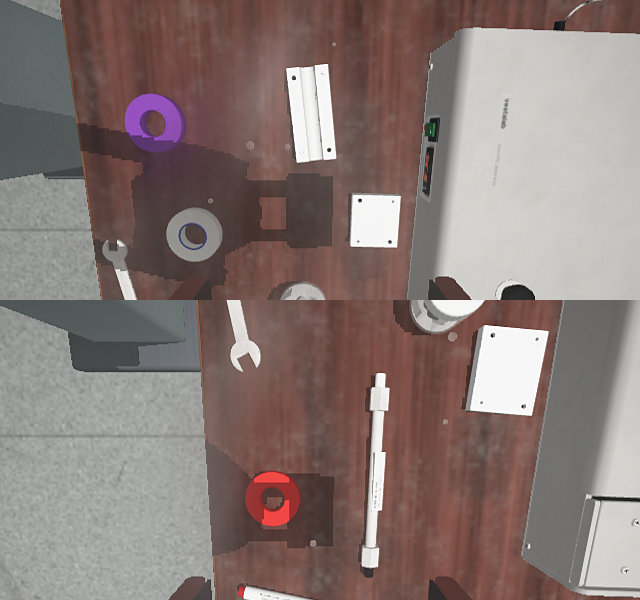

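The first two views (stacked) show the tray, turned slightly:
- Column slot around (335,110) in the first view.
- Clamp cut-out (450,110).
- Tape cut-out with its hub (445,223).
- Jar cut-out, cut off at the top edge (455,5).

The lower picture shows the clamp (312,113), the tape (194,235), the column (376,475) and a partly hidden jar. Next I place the camera straight above each target, plus a second view, and extract contours.

```bash
cat >> h.py <<'E'
def mask(im,kind):
    h=cv2.cvtColor(im,cv2.COLOR_BGR2HSV); H,S,V=[h[...,i].astype(int) for i in range(3)]
    m=((H>92)&(H<116)&(S>50)&(S<170)&(V>60)) if kind=="blue" else ((S<65)&(V>95))
    m=m.astype(np.uint8)*255; m[300:]=0
    return cv2.morphologyEx(m,cv2.MORPH_OPEN,np.ones((3,3),np.uint8))
def find(im,p,X,kind,rad,amin=80):
    """hull of the contours whose centroids are within rad mm of point X; as world points on plane z=X[2]"""
    cs,_=cv2.findContours(mask(im,kind),cv2.RETR_EXTERNAL,cv2.CHAIN_APPROX_NONE)
    k=[]
    for c in cs:
        if cv2.contourArea(c)<amin: continue
        M=cv2.moments(c); w=plane(p,(M["m10"]/M["m00"],M["m01"]/M["m00"]),X[2])
        if np.hypot(*(w-X)[:2])<rad: k.append(c.reshape(-1,2))
    if not k: return None
    hull=cv2.convexHull(np.vstack(k)).reshape(-1,2)
    return hull
def measure(im,p,X,kind,rad,rnd):
    h=find(im,p,X,kind,rad)
    if h is None: return None
    W=np.array([plane(p,u,X[2])[:2] for u in h],np.float32)
    if rnd:
        c,r=cv2.minEnclosingCircle(W); return dict(c=np.array(c),size=2*r,yaw=0,px=h)
    (c,(a,b),ang)=cv2.minAreaRect(W); box=cv2.boxPoints((c,(a,b),ang))
    e=max((box[1]-box[0],box[2]-box[1]),key=np.linalg.norm)  # long side = part's y
    t=np.arctan2(e[1],e[0])-np.pi/2; t=(t+np.pi/2)%np.pi-np.pi/2
    return dict(c=np.array(c),size=(max(a,b),min(a,b)),yaw=t,px=h)
# name: expected x,y, top/floor z, kind, search radius, round, camera TCP height
T={"colcut":(452,216,20,"blue",110,0,320),"clampcut":(538,218,22,"blue",25,0,270),"jarcut":(540,303,11,"blue",30,1,270),"tapecut":(548,123,22,"blue",25,1,270),
 "clamp":(527,-40,14,"white",25,0,270),"tape":(419,-145,13,"white",30,1,270),"jar":(513,-217,58,"white",30,1,300),"column":(468,-354,13,"white",110,0,320)}
E
cat > look.py <<'E'
from h import *
import pickle
out={};tiles=[];Q=[]
for n,(x,y,z,k,r,rd,h) in T.items():
    obs=[]
    for dx in (0,-60):
        env.reach((x+dx,y-70,h),down(0)); env.hold(.15)
        im,p=cam("wrist"); m=measure(im,p,np.array([x,y,z]),k,r,rd)
        if m is None: print(n,dx,"none"); cv2.imwrite(f"pics/none_{n}{dx}.png",im); continue
        hull=m["px"].astype(np.float32)
        u=np.array(cv2.minEnclosingCircle(hull)[0] if rd else cv2.minAreaRect(hull)[0]); obs.append((p,u))
        print(n,dx,m["c"].round(1),np.round(m["size"],1),round(m["yaw"],3))
        if dx==0: out[n]=(m["c"],m["yaw"]); v=im.copy(); cv2.polylines(v,[m["px"]],True,(0,0,255),1); tiles.append(cv2.resize(v[:300],(400,188)) if 0 else v[:260,120:520])
    if len(obs)==2: print("   tri",tri(obs)[0].round(1))
print(env.read_state()["time_s"])
pickle.dump(out,open("out.pkl","wb"))
if len(tiles)%2: tiles.append(tiles[0]*0)
g=np.vstack([np.hstack(tiles[i:i+2]) for i in range(0,len(tiles),2)]); cv2.imwrite("pics/grid.png",cv2.resize(g,None,fx=600/g.shape[0],fy=600/g.shape[0],interpolation=cv2.INTER_AREA))
E
python3 look.py
```

```text
colcut 0 [501.8 211.1] [188.4 128.1] 0.021
colcut -60 [502.6 210.8] [189.  127.2] 0.024
   tri [501.9 216.2  27.2]
clampcut 0 [543.5 211.6] [84.1 41.9] 0.023
clampcut -60 [543.9 211.6] [84.1 42.4] 0.022
   tri [542.9 213.1  30.8]
jarcut 0 [541.8 304. ] 52.9 0
jarcut -60 [541.9 304.1] 52.8 0
   tri [542.  304.4  13.2]
tapecut 0 [545.6 119. ] 56.8 0
tapecut -60 [545.7 119.1] 56.8 0
   tri [545.5 119.7  25.9]
clamp 0 none
clamp -60 [531.6 -46.3] [89.3 54.9] 0.106
tape 0 [ 416. -145.] 48.3 0
tape -60 [ 415.6 -144.9] 48.9 0
   tri [ 415.9 -144.5   13.2]
jar 0 [ 514.8 -216.3] 49.3 0
jar -60 [ 510.3 -214.5] 49.9 0
   tri [ 516.  -214.5   26.6]
column 0 [ 493.1 -361.3] [158.  117.8] -0.364
column -60 [ 468.5 -373.1] [179.1 119.7] -0.573
   tri [ 488.4 -361.4   50.3]
18.7583
```

View pics/grid.png

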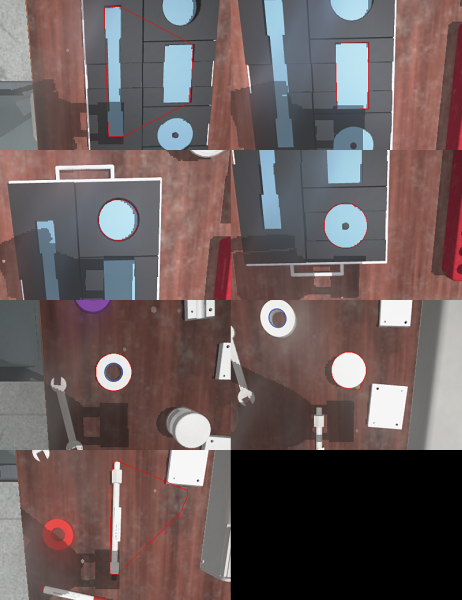

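The contact sheet shows clean outlines for the clamp, jar and tape cut-outs, the tape and the jar lid. The search radius for the slot and column took in neighbouring shapes, and the clamp was missed. I redo those three with tighter selection and save the frames.

```bash
python3 - <<'E'
from h import *
import pickle
F={}
for n in ["column","jar","clamp","colcut"]:
    x,y,z,k,r,rd,h=T[n]; x=dict(clamp=531).get(n,x)
    for dx in (0,-60):
        env.reach((x+dx,y-70,h),down(0)); env.hold(.15)
        F[n,dx]=cam("wrist")
pickle.dump(F,open("F.pkl","wb"))
for (n,dx),(im,p) in F.items():
    x,y,z,k,r,rd,h=T[n]
    cs,_=cv2.findContours(mask(im,k),cv2.RETR_EXTERNAL,cv2.CHAIN_APPROX_NONE)
    for c in cs:
        if cv2.contourArea(c)<60: continue
        W=np.array([plane(p,u[0],z)[:2] for u in c],np.float32)
        (cc,(a,b),ang)=cv2.minAreaRect(W)
        if np.hypot(cc[0]-x,cc[1]-y)<110: print(n,dx,np.round(cc,1),round(max(a,b),1),round(min(a,b),1),round(ang,1))
print(env.read_state()["time_s"])
cv2.imwrite("pics/f1.png",np.vstack([np.hstack([F[n,0][0][:300],F[n,0][0][:300]*0+cv2.cvtColor(mask(F[n,0][0],"white"),cv2.COLOR_GRAY2BGR)[:300]])[:, :] for n in ("clamp","jar")])[:,:, :])
g=cv2.imread("pics/f1.png"); cv2.imwrite("pics/f1.png",cv2.resize(g,(800,375),interpolation=cv2.INTER_AREA))
E
```

```text
column 0 [ 559.  -321.3] 34.7 16.2 83.9
column 0 [ 467.1 -351. ] 165.4 16.0 88.5
column -60 [ 424.7 -447.8] 22.1 18.7 90.0
column -60 [ 420.7 -407.9] 9.2 9.1 0.3
column -60 [ 557.6 -331.3] 14.5 11.1 65.7
column -60 [ 417.  -313.7] 9.4 8.0 90.0
column -60 [ 466.3 -351.2] 165.5 16.4 88.5
jar 0 [ 473.1 -308.8] 94.7 13.9 88.5
jar 0 [ 562.5 -277.7] 91.1 47.6 85.3
jar 0 [ 513.2 -214.5] 44.2 44.2 84.0
jar 0 [ 407.  -187.8] 14.5 13.4 75.4
jar 0 [ 569.2 -151.8] 38.6 30.4 89.9
jar 0 [ 515.2 -140.5] 15.1 8.1 89.9
jar 0 [ 443.3 -170.7] 73.2 68.6 89.9
jar -60 [ 547.4 -304.9] 29.8 25.8 86.1
jar -60 [ 466.6 -308.3] 94.6 13.1 0.3
jar -60 [ 555.9 -260.9] 57.5 48.9 85.3
jar -60 [ 510.5 -215. ] 49.3 44.4 90.0
jar -60 [ 561.2 -150.1] 40.3 28.4 90.0
jar -60 [ 506.3 -139.3] 13.0 6.8 90.0
clamp 0 [502.9 -61.9] 17.5 4.7 88.8
clamp 0 [543.3 -75.3] 188.0 94.9 46.2
clamp 0 [514.7  22.6] 12.4 8.0 89.9
clamp -60 [ 576.2 -129.7] 49.3 45.7 89.1
clamp -60 [ 511.8 -114.8] 30.5 18.0 18.2
clamp -60 [ 558.2 -100.2] 13.0 6.5 89.9
clamp -60 [554.2 -53.8] 21.8 12.8 67.8
clamp -60 [530.6 -46.8] 89.9 57.6 5.4
colcut 0 [544.5 211.6] 84.5 42.6 1.0
colcut 0 [449.7 209.8] 188.9 24.2 1.2
colcut -60 [544.9 211.5] 84.6 42.8 1.3
colcut -60 [450.6 209.7] 188.9 23.2 1.4
24.6667
```

View pics/f1.png

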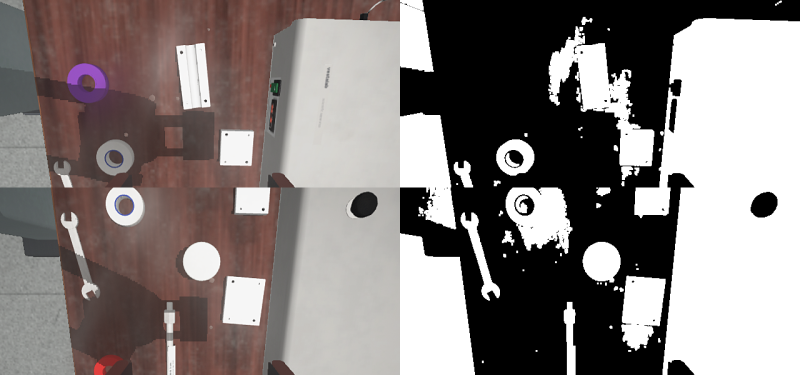

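The picture shows a glare patch merging with the clamp (clamp 193,77; jar lid 201,261). A higher brightness threshold separates them, and I run it offline on the saved frames.

```bash
python3 - <<'E'
from h import *
import pickle
F=pickle.load(open("F.pkl","rb")); V=pickle.load(open("V.pkl","rb"))
F["clamp","v2"]=V[2];F["clamp","v3"]=V[3];F["column","v4"]=V[4];F["column","v5"]=V[5]
U={}
for (n,dx),(im,p) in F.items():
    if n=="colcut": continue
    x,y,z,k,r,rd,h=T[n]
    hv=cv2.cvtColor(im,cv2.COLOR_BGR2HSV); m=((hv[...,1]<45)&(hv[...,2]>150)).astype(np.uint8)*255
    m=cv2.morphologyEx(m,cv2.MORPH_OPEN,np.ones((3,3)))
    cs,_=cv2.findContours(m,cv2.RETR_EXTERNAL,cv2.CHAIN_APPROX_NONE)
    for c in cs:
        if cv2.contourArea(c)<200: continue
        W=np.array([plane(p,u[0],z)[:2] for u in c],np.float32)
        (cc,(a,b),ang)=cv2.minAreaRect(W)
        if np.hypot(cc[0]-x,cc[1]-y)<30:
            u=np.array(cv2.minAreaRect(c)[0]); U.setdefault(n,[]).append((p,u))
            print(n,dx,np.round(cc,1),round(max(a,b),1),round(min(a,b),1),round(ang,1),u.round())
for n,o in U.items(): print(n,"tri",[np.round(v,1) for v in tri(o)])
# box wall: rows of view v2/v3, right gray edge
E
```

```text
column 0 [ 468.4 -332.6] 128.4 14.3 89.8 [322.  96.]
column -60 [ 466.7 -350.8] 164.7 15.1 88.5 [387. 115.]
jar 0 [ 513.4 -214.5] 43.6 43.2 89.9 [322. 118.]
jar -60 [ 513.3 -214.3] 43.3 42.9 90.0 [402. 118.]
clamp 0 [522.3 -40.7] 76.0 34.2 5.8 [309. 122.]
clamp -60 [521.8 -40.7] 76.0 35.3 5.8 [385. 123.]
clamp v2 [522.3 -40.7] 76.0 34.2 5.8 [311. 113.]
clamp v3 [522.  -40.8] 76.1 34.5 5.8 [407. 112.]
column v4 [ 466.8 -350.9] 165.6 15.3 88.5 [375. 170.]
column tri [array([ 464. , -340.6,   48.4]), np.float64(7.0)]
jar tri [array([ 513.5, -214. ,   57.5]), np.float64(0.1)]
clamp tri [array([521.9, -39.6,  13.9]), np.float64(0.3)]
```

```bash
cat >> h.py <<'E'
def white(im,p,X,rad=30,z=None):
    hv=cv2.cvtColor(im,cv2.COLOR_BGR2HSV); m=((hv[...,1]<45)&(hv[...,2]>140)).astype(np.uint8)*255
    m=cv2.morphologyEx(m,cv2.MORPH_OPEN,np.ones((3,3)))
    cs,_=cv2.findContours(m,cv2.RETR_EXTERNAL,cv2.CHAIN_APPROX_NONE); best=None
    for c in cs:
        if cv2.contourArea(c)<200: continue
        W=np.array([plane(p,u[0],X[2])[:2] for u in c],np.float32); r=cv2.minAreaRect(W)
        if np.hypot(r[0][0]-X[0],r[0][1]-X[1])<rad: best=(r,c,m)
    return best
def nuts(im,p,X):
    """column: mean (x,y) of the two end nuts, from the width profile of its mask along the image rows"""
    b=white(im,p,X); m=np.zeros(im.shape[:2],np.uint8); cv2.drawContours(m,[b[1]],-1,255,-1)
    w=(m>0).sum(1); rows=np.where(w>0)[0]; wide=rows[w[rows]>=0.8*np.percentile(w[rows],97)]
    mid=(rows[0]+rows[-1])/2; e=[]
    for s in (wide[wide<mid-40],wide[wide>mid+40]):
        uv=[(np.where(m[r])[0].mean(),r) for r in s]; e.append((np.mean(uv,0),s.min(),s.max()))
    A,B=[plane(p,k[0],X[2])[:2] for k in e]
    return (A+B)/2,np.linalg.norm(A-B),np.arctan2(*(A-B)[::-1])-np.pi/2,b[0]
def go(x,y,z,yaw,rate=None,f=None):
    if rate: return env.move_l((x,y,z),down(yaw),rate=rate,f_stop=f)
    env.reach((x,y,z),down(yaw))
E
python3 - <<'E'
from h import *
import pickle
V=pickle.load(open("V.pkl","rb")); F=pickle.load(open("F.pkl","rb"))
for k in (V[4],F["column",-60]): print(nuts(*k,np.array([467,-351,13])))
c,L,yaw,_=nuts(*V[4],np.array([467,-351,13]))
print(c,L,yaw)
assert 125<L<147
set_gripper(45)
go(c[0],c[1],160,yaw); print(go(c[0],c[1],83,yaw,120,15))
s=env.read_state(); print(s["tool_pos"].round(1),s["force"].round(1))
set_gripper(0); s=env.read_state(); print(s["width"],s["grip_force"],s["tool_pos"].round(1)); tx=s["tool_pos"].copy()
set_gripper(45); go(c[0],c[1],160,yaw,250); go(c[0]-40,c[1]-50,320,0); env.hold(.15)
im,p=cam("wrist"); cv2.imwrite("pics/col2.png",im); print(nuts(im,p,np.array([467,-351,13])), tx, s["time_s"])
E
```

```text
(array([ 466.4218929 , -355.97597467]), np.float64(136.2600203938168), np.float64(-0.024567282527395706), ((466.70745849609375, -350.90380859375), (165.58413696289062, 15.413518905639648), 88.55796813964844))
(array([ 466.41547624, -355.82047705]), np.float64(135.60436908807668), np.float64(-0.02685854782209618), ((466.6606750488281, -350.79815673828125), (164.7109375, 15.256183624267578), 88.4087142944336))
[ 466.4218929  -355.97597467] 136.2600203938168 -0.024567282527395706
False
[ 466.8 -356.1   83.4] [ 1.2 -0.9  0.4]
8.711013571747873 30.00046133995056 [ 466.6 -356.1   83.3]
(array([ 465.20129337, -355.69586549]), np.float64(136.16201014962817), np.float64(-0.02642462519131583), ((465.6059875488281, -350.740478515625), (165.39820861816406, 15.561182975769043), 88.39380645751953)) [ 466.62163351 -356.10134182   83.26811085] 28.8583
```

Vision reads x about 1.3 mm low compared with the self-centring grip, so I apply that offset and place the column.

```bash
cat >> h.py <<'E'
BX=1.3            # true x minus wrist-camera x
TY=0.0225         # tray yaw
def st(tag): s=env.read_state(); print(tag,"t",round(s["time_s"],1),"p",s["tool_pos"].round(1),"w",round(s["width"],1),"g",round(s["grip_force"],1),"f",s["force"].round(1))
def pick(x,y,yaw,zg,pre=None,up=230):
    if pre: set_gripper(pre)
    go(x,y,zg+70,yaw); print("stop",go(x,y,zg,yaw,120,15)); set_gripper(0); st("grip")
    go(x,y,zg+25,yaw,80); go(x,y,up,yaw,250); st("lift")
def place(x,y,yaw,zp,rel,up=230,over=45,fs=8):
    go(x,y,zp+over+40,yaw); env.hold(.2); go(x,y,zp+over-22,yaw,100); env.hold(.25)
    print("stop",go(x,y,zp-1,yaw,35,fs)); st("down"); set_gripper(rel); go(x,y,zp+over,yaw,120); go(x,y,up,yaw,300); st("away")
E
python3 - <<'E'
from h import *
pick(466.6,-356,-0.026,83.3,up=240)
place(451.0,209.8,TY,103.3,32,up=250)
go(450,140,320,0); env.hold(.15); im,p=cam("wrist"); cv2.imwrite("pics/pc.png",im)
X=np.array([451,209,33]); print(nuts(im,p,X)); st("")
cv2.imwrite("pics/pcc.png",cv2.resize(im[0:300,150:450],(600,600)))
E
```

```text
stop False
grip t 33.1 p [ 466.7 -356.    83.5] w 8.7 g 30.0 f [-0.2  0.2  2.5]
lift t 34.2 p [ 466.  -355.5  239. ] w 8.4 g 30.0 f [-0.1 -0.  -1.6]
stop True
down t 38.1 p [450.7 209.7 103.2] w 9.0 g 30.0 f [ 1.3 -0.4  1.4]
away t 39.7 p [450.9 209.8 250.1] w 31.6 g 0.0 f [-0.1 -0.7 -0.8]
(array([449.35867574, 209.70254799]), np.float64(134.84350122985106), np.float64(0.022180630618442887), ((449.71728515625, 215.03323364257812), (15.765494346618652, 164.4127655029297), 1.4568946361541748))
 t 40.4 p [449.4 140.7 318.2] w 32.3 g 0.0 f [0.1 0.2 0.1]
```

View pics/pcc.png

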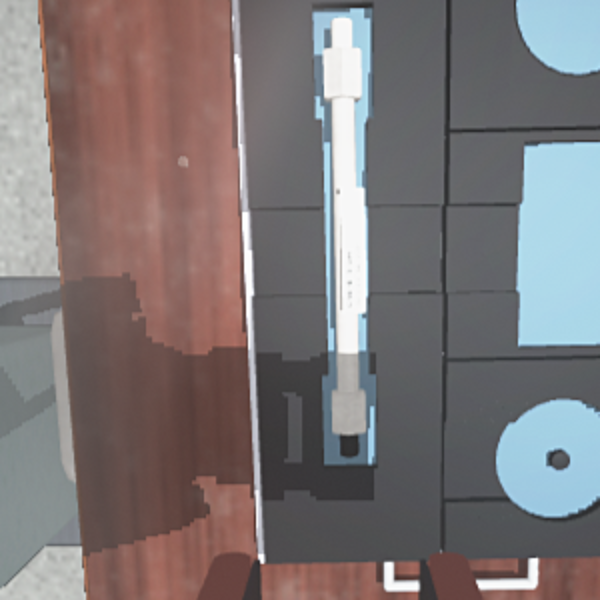

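The picture shows the column centred in its slot, with both nuts at (342,73) and (349,412) inside the light-blue ends. Next come the clamp and the tape.

```bash
python3 - <<'E'
from h import *
pick(523.4,-40.7,0.101,82.5,pre=70)
s=env.read_state()
if s["width"]<28: raise SystemExit("no clamp")
place(545.0,211.6,TY,104.5,50)
pick(417.2,-145,0,82.5,pre=75)
if env.read_state()["width"]<40: raise SystemExit("no tape")
place(546.9,119.0,TY,104.5,62)
go(530,110,300,0); env.hold(.15); im,p=cam("wrist"); cv2.imwrite("pics/pd.png",im)
b=white(im,p,np.array([545,211,36])); print("clamp",b and b[0])
b=white(im,p,np.array([546,119,35])); print("tape",b and b[0]); st("")
cv2.imwrite("pics/pdc.png",cv2.resize(im[0:340,170:510],(600,600)))
E
```

```text
stop False
grip t 43.5 p [523.5 -40.7  82.7] w 33.7 g 30.0 f [-0.  -0.7  3.4]
lift t 44.6 p [522.8 -40.7 229.2] w 34.0 g 30.0 f [ 0.2 -0.4 -2.1]
stop True
down t 47.5 p [544.7 211.5 104.6] w 33.8 g 30.0 f [-0.2  0.1  5.4]
away t 48.9 p [545.1 211.6 230.4] w 49.4 g 0.0 f [-0.6 -0.3  0.1]
stop False
grip t 52.3 p [ 417.4 -145.1   82.8] w 45.8 g 30.0 f [0.9 0.6 5.2]
lift t 53.4 p [ 416.7 -144.8  229.2] w 45.9 g 30.0 f [-0.4 -0.1 -0.7]
stop True
down t 56.3 p [546.6 118.9 104.3] w 46.0 g 30.0 f [1.4 0.2 0.8]
away t 57.8 p [547.  119.  230.4] w 62.0 g 0.0 f [-0.5  0.  -0.5]
clamp ((543.1907958984375, 211.3532257080078), (34.65542221069336, 75.95631408691406), 1.5171645879745483)
tape ((545.1784057617188, 119.69164276123047), (47.41712951660156, 47.75437545776367), 0.04155215248465538)
 t 58.4 p [529.3 109.9 297.9] w 62.0 g 0.0 f [ 0.8 -0.5 -0.2]
```

View pics/pdc.png

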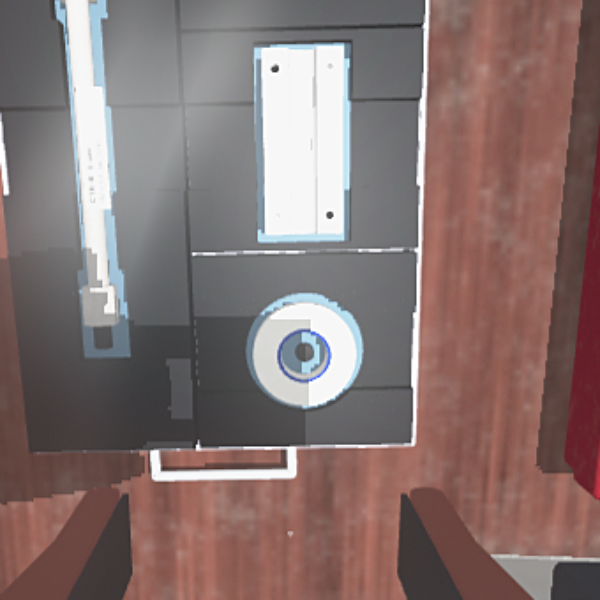

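The clamp (303,140) and the tape (304,350, around its hub) lie flat and centred in their cut-outs. Before gripping the jar I check the gripper body's clearance to the instrument wall, then move the jar.

```bash
python3 - <<'E'
from h import *
import pickle
V=pickle.load(open("V.pkl","rb")); p=V[2][1]
a=[plane(p,u,0) for u in ((430,60),(418,190),(410,285))]; print(np.round(a))
if min(x[0] for x in a)<514.7+89+8: raise SystemExit("wall too near")
pick(514.7,-214.4,0,112,pre=70)
if not 42<env.read_state()["width"]<48: raise SystemExit("grip?")
place(543.1,304.0,TY,123,62,up=250)
go(530,234,300,0); env.hold(.15); im,p=cam("wrist"); cv2.imwrite("pics/pe.png",im)
b=white(im,p,np.array([543,304,69])); print("jar",b and b[0]); st("")
S=viewer.camera("side"); cv2.imwrite("pics/pec.png",np.vstack([cv2.resize(im[0:300],(640,300)),S[240:420,:]]))
E
```

```text
[[ 621.    3.    0.]
 [ 617. -105.    0.]
 [ 615. -196.    0.]]
stop False
grip t 61.3 p [ 514.9 -214.6  112.4] w 44.3 g 30.0 f [-1.2 -0.   5. ]
lift t 62.3 p [ 514.4 -214.3  229.6] w 44.5 g 30.0 f [ 0.7  0.  -0.9]
stop True
down t 66.0 p [542.5 303.8 123.2] w 44.7 g 30.0 f [-0.7  0.   4.5]
away t 67.4 p [543.2 304.  250.4] w 62.4 g 0.0 f [-0.5  0.1 -0.8]
jar ((541.019775390625, 303.90960693359375), (44.40214920043945, 43.48808288574219), 0.026844430714845657)
 t 68.1 p [529.6 234.6 298.4] w 62.4 g 0.0 f [-0.8  0.8  0.1]
```

View pics/pec.png

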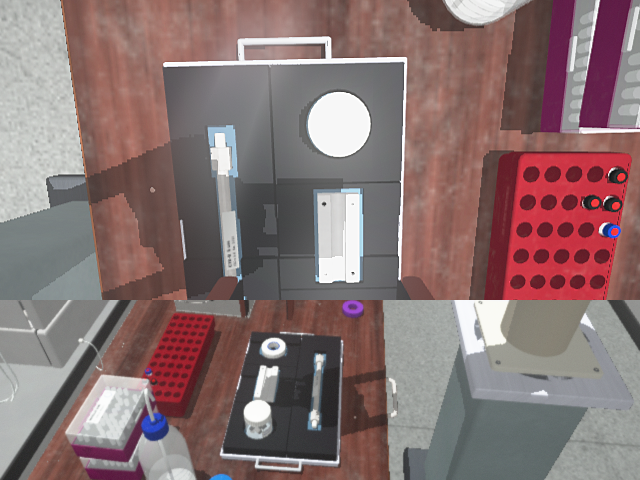

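The jar stands upright in its hole (wrist 339,124; side 258,418), and the column, clamp and tape are in their cut-outs. The arm is clear, so I hand the job in.

```bash
python3 -c "
from h import *
print(workorder.sign_off()); st('')"
```

```text
the job is handed in; nothing more can be done
None
the job is handed in; nothing more can be done
```

The column, grooved clamp half, tape roll and jar are each set down in their own cut-outs, and the job was handed in at about 68 s of the 104 s allowed; the last camera check showed all four centred to within about 1 mm and the jar upright, but sign-off returned no verdict.

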